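# Send the welded bracket down the drop-off chute

### The job

Push the freshly welded bracket (the short square tube with a thick end plate) along the apron sheet with your fingertips, in through the hanging flap of the drop-off chute on the bench end, until it goes over the sill and slides down to rest in the chute below. Then draw the fingers back out so that the flap hangs shut again. The bracket is hot: only push it, never lift it, and leave the other things on the bench where they lie.

Things in the scene. Friction and masses are not known exactly. Their poses are not given: they have to be found in the camera images.
- bracket: The work: dark steel bracket, 0.69 kg, in one piece: square hollow tube 50 x 50 mm (3 mm wall, 70 mm long, open at its +x end) welded to an end plate 12 mm thick (x), 80 mm wide (y), 50 mm high; 82 mm long in all, top and underside flush. Origin: centre of the underside, midway along the 82 mm; x from plate to open end, z up. Centre of mass near x = -16 mm, 25 mm up.
- plate_face (a point): Centre of the bracket's flat outer plate face (at bracket x = -41 mm; 80 mm wide, 50 mm high; this point 25 mm up): the face to push from. At the start the bracket lies on the apron, its open end towards the chute within about 20 degrees of the chute's x axis, 160 to 260 mm short of the flap, up to 60 mm to the side. It slides with a push of about 3 to 8 N.
- chute: Sheet-steel drop-off chute, fixed on the bench's left end (+y), mouth facing along the bench. Origin: on the bench top, mid-doorway, under the shut flap; x level into the chute, z up. Doorway 150 mm wide between 90 mm high cheeks (x = -12 to +45 mm), 73 mm clear under the hinge rod; over the rod a flat bar, x = -10 to +6 mm, top at z = 92 mm; nothing above or behind the bar.
- sill_edge (a point): Middle of the sill edge, at chute x = +35 mm, z = 3 mm. The floor in front of and in the doorway is the apron, a level sheet 3 mm thick and 260 mm wide lying on the bench from x = -400 mm to this edge. From here a slide falls at 45 degrees, then bends to a gently sloping foot tray with side walls and end lip, open on top, 120 to 150 mm below the bench top.
- doorway (a point): Middle of the doorway floor, under the flap, 3 mm above the bench. The bracket tips over the sill edge and slides off by itself once its centre of mass passes the edge: its plate face is then about 10 mm inside the flap (at most 25 mm). Upright fingers strike the bar before that; fingers leaning 25 to 45 degrees, tips ahead, pass under it. Meanwhile the flap lies on bracket or fingers.
- flap_edge (a point): Middle of the flap's lower, rounded edge. The flap is a plain metal sheet, 144 mm wide, 2 mm thick, 75 mm from the hinge axis (80 mm above the bench) to this edge, 0.18 kg, hanging in the doorway 2 mm above the apron.
- flap (a joint): Angle of the flap in rad: 0 hanging upright, shut; grows as the lower edge swings into the chute, up to 1.4. It cannot swing outwards. It falls shut by its own weight; about 1 to 2 N on it from the bracket opens it.
- tube_offcut: Bystander: plain bright square tube, 50 x 50 x 110 mm, without a plate, lying on the bench; origin: centre of its underside, x along the tube.
- chipping_hammer: Bystander: chipping hammer 220 mm long and 147 mm across its head, lying on the bench, up to 27 mm high; origin: on the bench, 70 mm behind the head, x towards the head.
- magnet_square: Bystander: grey triangular magnetic welding square, about 90 x 90 x 22 mm, lying flat; origin: underside, near the middle.
Not all that is in view belongs to the job. There is more than one size of the bracket; the job needs the smallest.

How it is judged:
By the outcome, as a careful person would: the job done as asked, in the order asked, and still so for the second after the job is handed in, with the robot touching nothing.
It also fails if it takes over 54 s, if anything falls off the work surface, if the arm or the gripper's body presses on something with over 40 N, if the wrist force passes 120 N, or if a joint passes its speed limit or range.

### The arm

A 6-joint arm with a two-finger parallel gripper is mounted at the origin on the work surface. World frame = base frame: x ahead of the robot, y to its left, z up, the work surface at z = 0. Lengths are in m, angles in rad, forces in N, time in s.
With the tool pointing down it reaches from about 0.25 to 0.775 m from the base axis. Payload 4 kg.
Tool frame: the origin (TCP) lies at the very end of the fingers, on their centre line; the grasp point (between the pads) lies 19 mm behind it (robot.hold_point_z is the distance from the TCP to the grasp point, in m); z points along the fingers, y is the line along which they close (so a half turn about z gives the same grasp; the last joint's range is limited). The gripper opens to 94 mm and grips with 3 to 60 N. Pads are 16 mm wide; open, the fingers measure 119 mm over their backs; the gripper's body (75 mm by 177 mm) begins 78 mm behind the grasp point.
Start: joints at [-1.449, 0.087, 1.371, -0, 1.684, -0.103], TCP at [0.123, -0.536, 0.184] pointing down, gripper open.
Joint ranges: [-3.1, 3.1], [-0.76, 2.03], [0.27, 2.55], [-1.08, 4.22], [0.17, 2.65], [-2.57, 2.57]. Speed limits (rad/s): [2.79, 2.79, 3.14, 3.14, 3.14, 3.14].

### API

Orientations are given as [roll, pitch, yaw] about the fixed x, y, z axes, in that order (R = Rz(yaw) Ry(pitch) Rx(roll)).
In Python, from bench import robot gives the robot as it stands.
- The arm moves only by the tool carry_out, never from a script. Its argument "steps" is a list of rows, each a list of 3 entries, a list of its own where there are three numbers: the shift along the tool's x, y, z in m, then the turn about the tool's z in units of 10 degrees (1.0 is 10 degrees), then the closure, from -1 (fully open) to 1 (shut). In form: [[[tx, ty, tz], roll, jaw], ...]. A call has 1 to 10 rows; each row is the pose to reach, as a shift and turn from the pose commanded when the call began, along the tool's axes at that moment; what a row does not reach only later rows make up. A row lasts 1/8 s, in which the tool goes at most 62.5 mm and 10.7 degrees, less where a joint would pass 70% of its speed; a pose out of reach is approached as far as the arm can. A call with a gripper value outside its range is refused whole. The fingers move at their own pace and stop on an object; the grip force is fixed at half the most. Time passes only in rows, so rows that repeat a pose let the fingers close. It gives the time, the measured TCP pose, the force, the opening and the grip force at its end, in the units of the state.
- robot.get_obs(): the state, without advancing time (a new reading comes with each control period).
- robot.snapshot(name): name is "scene" or "top" or "wrist"; returns a dict with "image" (384x512x3 uint8, red, green, blue), "z_map" (384x512 float32, m along the optical axis (not along the pixel's ray), 0 where there is no reading), "mtx" (3x3 intrinsics, pixels), "R" (3x3) and "t" (3): a world point X has camera coordinates R X + t. Camera axes: x right, y down, z forward; pixel columns grow to the right and rows downward; lengths in m; the calibration is good to about 2 mm. A picture is of the moment at which its call begins.
- robot.close_job(): hands the job in; it is judged then, once.
The state is a dict: "time": time; "joint_positions": joint angles; "qvel": joint speeds; "joint_torque": joint torques, N m; "tool_pos": TCP position; "ee_rot": TCP orientation; "wrist_force": force on the tool from outside, world axes, zero at the start; "wrist_torque": the same for the moment, N m; "width": finger opening in m; "finger_force": force on a finger pad.
Only numpy, scipy, OpenCV 4.12 (cv2) and the standard library are available. Lean on these libraries where they do the work, as an engineer would, in place of code of your own. Each camera call takes 0.05 s, during which the arm holds its last target. There are 200 camera calls.

## Working session

There is one attempt and no reset: what is moved stays moved. The work goes in short steps, Python scripts to look and compute and a tool call to move; the robot and the scene stay as the last step left them, time stands still between calls to the robot, and variables do not carry over. Pictures are saved under pics/ and viewed, at most 10 in all, crops included, and the job is handed in when it is done.

Besides the shell and the picture viewer there is one more tool, called after "Emit:" as name(argument=value, ...) on one line, values as JSON. carry_out: Moves the arm, as the interface text tells. Its arguments: {"type":"object","properties":{"steps":{"type":"array","items":{"type":"array"}}},"required":["steps"]}

```bash
mkdir -p pics; ls; python3 - <<'E'
from bench import robot
import cv2,numpy as np
for n in("scene","top"):
    s=robot.snapshot(n); cv2.imwrite(f"pics/{n}0.png",cv2.cvtColor(s["image"],cv2.COLOR_RGB2BGR)); np.savez(f"{n}0.npz",**s)
    print(n,s["mtx"].tolist(),(-s["R"].T@s["t"]).round(3),s["R"].round(2).tolist())
o=robot.get_obs();print({k:np.round(v,3) for k,v in o.items()})
E
```

```text
pics
scene [[354.28750248841834, 0.0, 256.63628014182166], [0.0, 354.28750248841834, 189.47973999418028], [0.0, 0.0, 1.0]] [ 0.854 -0.523  0.993] [[0.84, 0.54, -0.01], [0.45, -0.72, -0.53], [-0.3, 0.44, -0.85]]
top [[390.76689797256876, 0.0, 251.46329181739122], [0.0, 390.76689797256876, 191.59777899958578], [0.0, 0.0, 1.0]] [ 0.435 -0.07   0.962] [[0.03, -1.0, -0.01], [-0.99, -0.03, -0.11], [0.11, 0.02, -0.99]]
{'time': np.float64(0.1), 'joint_positions': array([-1.449,  0.088,  1.372, -0.   ,  1.684, -0.103]), 'qvel': array([ 0.001, -0.002, -0.003, -0.   ,  0.002,  0.   ]), 'joint_torque': array([ 1.0000e-03, -3.4125e+01, -3.0330e+01,  7.2000e-02,  3.0000e-02,
       -0.0000e+00]), 'tool_pos': array([ 0.123, -0.536,  0.183]), 'ee_rot': array([-3.14 , -0.   ,  0.225]), 'wrist_force': array([ 0.554, -0.119,  0.355]), 'wrist_torque': array([ 0.003, -0.026,  0.041]), 'finger_force': np.float64(0.0), 'width': np.float64(0.094)}
```

View pics/scene0.png

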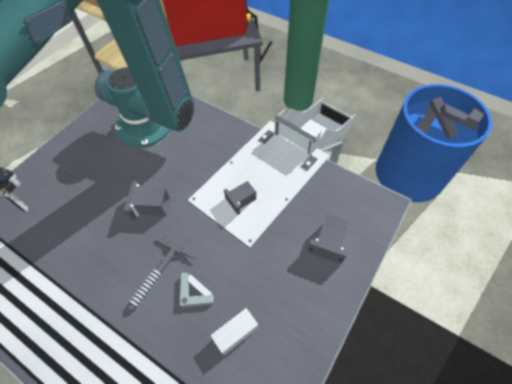

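View pics/top0.png

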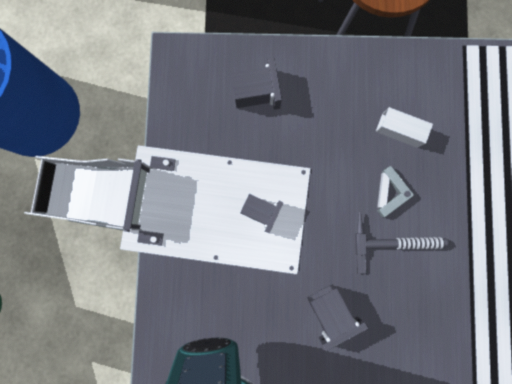

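Candidates: a dark bracket on the apron (top ≈(262,209), scene ≈(240,195)), a dark bracket at the far right (top ≈(258,88)), and a dark one near the robot (top ≈(337,315)). The last two look larger and lie off the apron. The bright tube at top (405,127) has no plate. I choose the one on the apron and check it in a crop.

```bash
python3 - <<'E'
import cv2,numpy as np
a=cv2.imread("pics/top0.png")[140:260,110:320]; b=cv2.imread("pics/scene0.png")[95:250,185:365]
a=cv2.resize(a,(790,451),interpolation=cv2.INTER_CUBIC)[:, :]
b=cv2.resize(b,(0,0),fx=3.6,fy=3.6,interpolation=cv2.INTER_CUBIC)
cv2.imwrite("pics/crop_top.png",a);cv2.imwrite("pics/crop_scene.png",b)
E
```

```text
(no output)
```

View pics/crop_top.png

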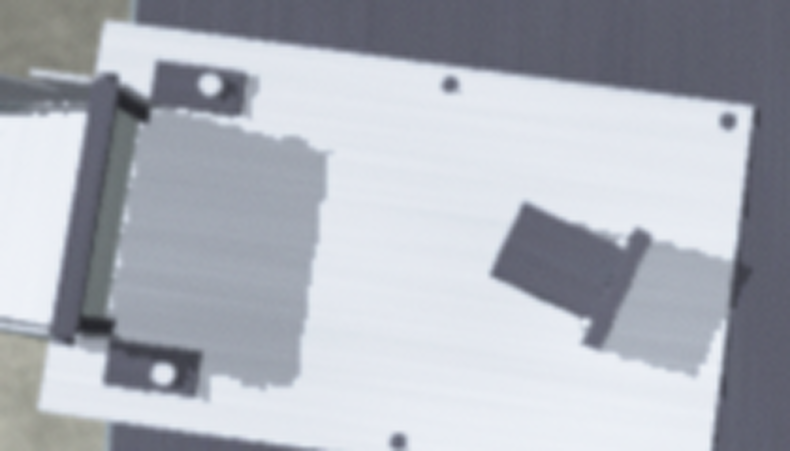

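View pics/crop_scene.png

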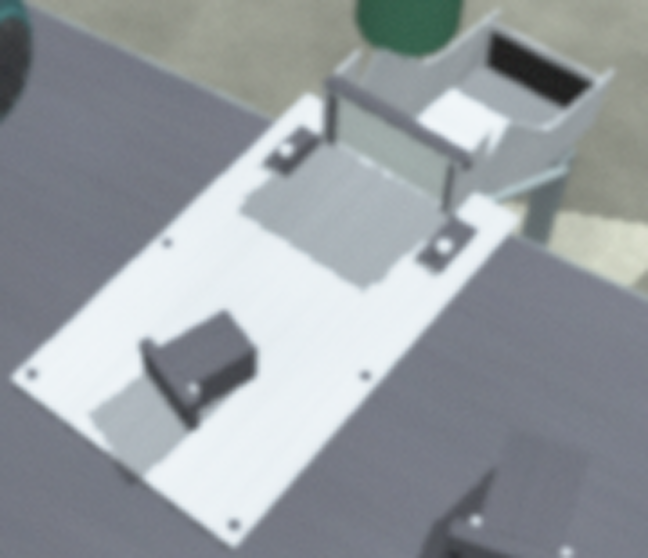

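The crops confirm it: a small bracket on the apron, plate at crop_top (640,238)–(592,345), facing away from the chute, tube pointing at the flap. Now its pose and the chute's.

```bash
cat > h.py <<'E'
import cv2,numpy as np
def ray(s,p,z):
    p=np.atleast_2d(p).astype(float); C=-s["R"].T@s["t"]
    d=np.c_[p,np.ones(len(p))]@np.linalg.inv(s["mtx"]).T@s["R"]
    return C+d*((z-C[2])/d[:,2])[:,None]
def proj(s,X):
    c=np.atleast_2d(X)@s["R"].T+s["t"]; q=c@s["mtx"].T; return q[:,:2]/q[:,2:]
def bracket(s,poly,z=.053):
    "dark contour inside polygon -> world points on the top plane"
    g=cv2.cvtColor(s["image"],cv2.COLOR_RGB2GRAY); m=np.zeros_like(g); cv2.fillPoly(m,[np.array(poly,np.int32)],255)
    m&=((g<120)*255).astype(np.uint8)
    c=max(cv2.findContours(m,cv2.RETR_EXTERNAL,cv2.CHAIN_APPROX_NONE)[0],key=cv2.contourArea)[:,0]
    return c,ray(s,c,z)
E
python3 - <<'E'
from h import *
s=np.load("top0.npz"); k=210/790
f=lambda P:np.array(P)*k+[110,140]
ap=ray(s,f([[104,20],[753,105],[40,410]]),.003);print("apron TL,TR,BL",ap.round(4).tolist())
br=ray(s,[[298,273]],.003);print("BR",br.round(4))
ap2=ray(s,f([[450,84],[727,121],[398,441]]),.003);print("screws",ap2.round(4).tolist())
bar=ray(s,f([[108,75],[66,340],[90,72],[50,336]]),.092);print("bar",bar.round(4).tolist())
t=ray(s,f([[527,203],[492,274],[652,238],[598,348],[630,230],[582,342]]),.053);print("br",t.round(4).tolist())
c,w=bracket(s,[[235,185],[290,185],[290,240],[235,240]])
r=cv2.minAreaRect((w[:,:2]*1000).astype(np.float32));print(r,c[:,0].min(),c[:,0].max(),c[:,1].min(),c[:,1].max())
for n in("top","scene"):
    q=np.load(n+"0.npz");X=ray(q,ray(q,[[0,0]],0)[:0,:2].reshape(0,2),0) if 0 else None
E
```

```text
apron TL,TR,BL [[0.6475, 0.2369, 0.003], [0.6019, -0.1963, 0.003], [0.3887, 0.2628, 0.003]]
BR [[ 0.3445 -0.1706  0.003 ]]
screws [[0.6105, 0.0041, 0.003], [0.5908, -0.1794, 0.003], [0.376, 0.0293, 0.003]]
bar [[0.5941, 0.204, 0.092], [0.4344, 0.2192, 0.092], [0.5957, 0.215, 0.092], [0.4365, 0.2289, 0.092]]
br [[0.5277, -0.0504, 0.053], [0.4829, -0.0301, 0.053], [0.5081, -0.1285, 0.053], [0.4393, -0.0968, 0.053], [0.5126, -0.1148, 0.053], [0.4427, -0.0868, 0.053]]
((490.3542175292969, -74.88343811035156), (78.58296966552734, 73.90727996826172), 66.61347198486328) 241 281 195 231
```

Bracket and chute are located. A row turns only about tool z, so I need to know what orientation the arm takes at its reach limit, since the fingers have to lean. I'll test that upward, in free space.

Emit:
carry_out(steps=[[[0, 0, -0.06], 0, -1], [[0, 0, -0.12], 0, -1], [[0, 0, -0.18], 0, -1], [[0, 0, -0.24], 0, -1], [[0, 0, -0.3], 0, -1], [[0, 0, -0.36], 0, -1], [[0, 0, -0.42], 0, -1], [[0, 0, -0.48], 0, -1], [[0, 0, -0.54], 0, -1], [[0, 0, -0.6], 0, -1]])

```text
time: 1.35
tool_pos: [0.0953, -0.4127, 0.6124]
ee_rot: [-3.139, -0.005, 0.225]
wrist_force: [0.2, 0.7, 0.4]
width: 0.0943
finger_force: 0.0
```

```bash
python3 - <<'E'
from h import *
from bench import robot
o=robot.get_obs();print(o["joint_positions"].round(3),o["tool_pos"].round(3),o["ee_rot"].round(3))
s=np.load("scene0.npz");z=s["z_map"]
for p in [(300,100),(300,60),(305,20),(295,95)]:
    d=z[p[1],p[0]];X=s["R"].T@(np.linalg.inv(s["mtx"])@[p[0],p[1],1]*d-s["t"]);print(p,X.round(3))
E
```

```text
[-1.482  0.216  0.275  0.011  2.654 -0.127] [ 0.095 -0.413  0.612] [-3.139 -0.005  0.225]
(300, 100) [ 0.153  1.034 -0.647]
(300, 60) [ 0.13   1.018 -0.339]
(305, 20) [ 0.131  1.025 -0.098]
(295, 95) [ 0.12   1.021 -0.611]
```

The tilt stays fixed: the arm gives up position to keep orientation. So the fingers remain upright and can push only up to the bar at x = -10 mm.

With the plate trailing, the COM would then reach only about x = +14 mm, short of the sill. With the plate leading, the COM is 57 mm ahead of the rear rim, so it passes the sill at 35 mm with about 10 mm to spare.

The plan is to straddle the tube loosely, swivel the bracket half a turn on the apron by pushing, then push on the open rim with upright fingers.

Emit:
carry_out(steps=[[[0.042, -0.022, 0.03], -0.5, -0.5], [[0.084, -0.044, 0.06], -1.0, -0.5], [[0.126, -0.066, 0.1], -1.5, -0.5], [[0.168, -0.088, 0.14], -2.0, -0.5], [[0.21, -0.11, 0.18], -2.5, -0.5], [[0.252, -0.132, 0.22], -3.0, -0.5], [[0.294, -0.154, 0.26], -3.5, -0.5], [[0.336, -0.176, 0.3], -4.0, -0.5], [[0.378, -0.198, 0.34], -4.5, -0.5], [[0.42, -0.22, 0.38], -5.0, -0.5]])

```text
time: 2.6
tool_pos: [0.4581, -0.1018, 0.2326]
ee_rot: [3.141, -0.006, 1.101]
wrist_force: [1.1, 0.5, 0.5]
width: 0.0707
finger_force: 0.0
```

```bash
cat >> h.py <<'E'
from bench import robot
CO=np.array([.5145,.2151]); CY=np.deg2rad(84.0)
def st():
    o=robot.get_obs();R=np.array(o["ee_rot"]);print("t",round(float(o["time"]),2),"tcp",o["tool_pos"].round(4),"yaw",np.rad2deg(R[2]).round(1),"w",round(float(o["width"]),4),"F",o["wrist_force"].round(1),"q",o["joint_positions"].round(2));return o
def go(o,xyz,yawdeg):
    y=o["ee_rot"][2];d=np.array(xyz)-o["tool_pos"];c,s=np.cos(y),np.sin(y)
    dy=(yawdeg-np.rad2deg(y)+180)%360-180
    print("shift",np.round([c*d[0]+s*d[1],s*d[0]-c*d[1],-d[2]],4),"roll",np.round(-dy/10,2))
def ch(x,y=0):
    return CO+x*np.array([np.cos(CY),np.sin(CY)])+y*np.array([-np.sin(CY),np.cos(CY)])
E
python3 -c "
from h import *
o=st();go(o,[.490,-.075,.15],66)"
```

```text
t 2.6 tcp [ 0.4581 -0.1018  0.2326] yaw 63.1 w 0.0707 F [1.1 0.5 0.5] q [-0.34 -0.1   1.46  0.01  1.78  0.13]
shift [0.0383 0.0163 0.0826] roll -0.29
```

Emit:
carry_out(steps=[[[0.02, 0.008, 0.04], -0.15, -0.5], [[0.038, 0.016, 0.082], -0.29, -0.5], [[0.038, 0.016, 0.082], -0.29, -0.5]])

```text
time: 2.98
tool_pos: [0.4867, -0.0747, 0.1482]
ee_rot: [-3.133, -0.005, 1.15]
wrist_force: [0.4, 0.1, 0.6]
width: 0.0706
finger_force: 0.0
```

```bash
python3 - <<'E'
from h import *
o=st();s=robot.snapshot("wrist");cv2.imwrite("pics/w1.png",cv2.cvtColor(s["image"],cv2.COLOR_RGB2BGR));np.savez("w1.npz",**s)
print("tcp foot px",proj(s,np.r_[o["tool_pos"][:2],.053]).round(0))
E
```

```text
t 2.98 tcp [ 0.4867 -0.0747  0.1482] yaw 65.9 w 0.0706 F [0.4 0.1 0.6] q [-0.27 -0.03  1.56  0.01  1.62  0.15]
tcp foot px [[256. 191.]]
```

View pics/w1.png

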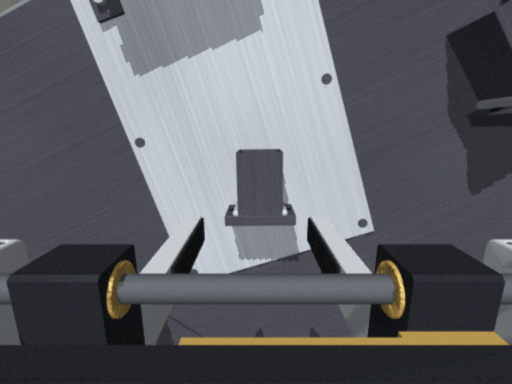

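The wrist view shows the tube upright in the picture, columns 237–283, rows 150–215, with the plate behind it at row 215. The TCP foot (256,191) falls on the tube. So I move 6 mm ahead and 4 mm right, then go down straddling the tube.

Emit:
carry_out(steps=[[[0.006, 0.004, 0.03], 0, -0.5], [[0.006, 0.004, 0.07], 0, -0.5], [[0.006, 0.004, 0.1], 0, -0.5], [[0.006, 0.004, 0.125], 0, -0.5], [[0.006, 0.004, 0.137], 0, -0.5], [[0.006, 0.004, 0.137], 0, -0.24], [[0.006, 0.004, 0.137], 0, -0.24]])

```text
time: 3.9
tool_pos: [0.4967, -0.0721, 0.018]
ee_rot: [3.138, -0.007, 1.148]
wrist_force: [-2.2, -0.2, 1.2]
width: 0.0589
finger_force: 0.9
```

Emit:
carry_out(steps=[[[0, 0, 0], 0.6, -0.24], [[0, 0, 0], 1.2, -0.24], [[0, 0, 0], 1.8, -0.24], [[0, 0, 0], 2.4, -0.24], [[0, 0, 0], 3.0, -0.24], [[0, 0, 0], 3.6, -0.24], [[0, 0, 0], 4.2, -0.24], [[0, 0, 0], 4.8, -0.24], [[0, 0, 0], 5.4, -0.24], [[0, 0, 0], 6.0, -0.24]])

```text
time: 5.15
tool_pos: [0.4972, -0.0726, 0.0178]
ee_rot: [-3.139, -0.008, 0.098]
wrist_force: [-0.1, -1.4, -1.3]
width: 0.0583
finger_force: 1.9
```

```bash
python3 - <<'E'
from h import *
o=st();s=robot.snapshot("wrist");cv2.imwrite("pics/w2.png",cv2.cvtColor(s["image"],cv2.COLOR_RGB2BGR))
E
```

```text
t 5.15 tcp [ 0.4972 -0.0726  0.0178] yaw 5.6 w 0.0583 F [-0.1 -1.4 -1.3] q [-0.26  0.07  1.73  0.01  1.34  1.21]
```

View pics/w2.png

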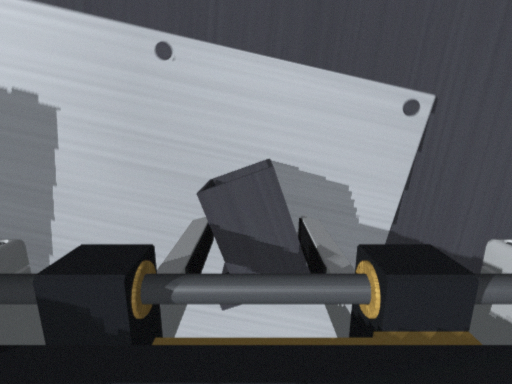

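The wrist view shows the tube between the fingers, trailing the tool by about 20° (its open end at (235,175)), so the swivel works. I continue it.

Emit:
carry_out(steps=[[[0, 0, 0], 0.7, -0.24], [[0, 0, 0], 1.4, -0.24], [[0, 0, 0], 2.1, -0.24], [[0, 0, 0], 2.8, -0.24], [[0, 0, 0], 3.5, -0.24], [[0, 0, 0], 4.2, -0.24], [[0, 0, 0], 4.9, -0.24], [[0, 0, 0], 5.6, -0.24], [[0, 0, 0], 6.3, -0.24], [[0, 0, 0], 6.9, -0.24]])

```text
time: 6.45
tool_pos: [0.4968, -0.0723, 0.0178]
ee_rot: [-3.134, 0.001, -1.105]
wrist_force: [-0.7, -1.4, -0.1]
width: 0.0582
finger_force: 2.2
```

```bash
python3 -c "
from h import *
o=st()"
```

```text
t 6.45 tcp [ 0.4968 -0.0723  0.0178] yaw -63.3 w 0.0582 F [-0.7 -1.4 -0.1] q [-0.26  0.07  1.73  0.01  1.34  2.41]
```

Emit:
carry_out(steps=[[[0, 0, 0], 0, -1], [[0, 0, 0], -0.8, -1], [[0, 0, -0.03], -0.8, -1], [[0, 0, -0.09], -0.8, -1], [[0, 0, -0.13], -1.8, -1], [[0, 0, -0.13], -2.8, -1], [[0, 0, -0.13], -3.8, -1], [[0, 0, -0.13], -4.8, -1], [[0, 0, -0.13], -5.8, -1], [[0, 0, -0.13], -6.8, -1]])

```text
time: 7.7
tool_pos: [0.496, -0.0724, 0.1473]
ee_rot: [-3.137, -0.007, 0.092]
wrist_force: [0.6, 1.0, 0.1]
width: 0.0942
finger_force: 0.0
```

Emit:
carry_out(steps=[[[0, 0, 0], -1, -1], [[0, 0, 0], -2, -0.5], [[0, 0, 0], -3, -0.5], [[0, 0, 0], -4, -0.5], [[0, 0, 0], -5, -0.5], [[0, 0, 0], -6, -0.5], [[0, 0, 0], -7, -0.5], [[0, 0, 0], -8, -0.5], [[0, 0, 0], -9, -0.5], [[0, 0, 0], -10, -0.5]])

```text
time: 8.95
tool_pos: [0.4959, -0.0724, 0.1472]
ee_rot: [3.134, -0.003, 1.837]
wrist_force: [0.1, 0.1, 0.2]
width: 0.0707
finger_force: 0.0
```

Emit:
carry_out(steps=[[[0, 0, 0], -1, -0.5], [[0, 0, 0], -2, -0.5], [[0, 0, 0], -3, -0.5], [[0, 0, 0], -3, -0.5]])

```text
time: 9.45
tool_pos: [0.4959, -0.0724, 0.1471]
ee_rot: [3.134, 0.0, 2.352]
wrist_force: [0.1, -0.2, 0.3]
width: 0.0708
finger_force: 0.0
```

```bash
python3 - <<'E'
from h import *
o=st();s=robot.snapshot("wrist");cv2.imwrite("pics/w3.png",cv2.cvtColor(s["image"],cv2.COLOR_RGB2BGR));np.savez("w3.npz",**s)
print("tcp foot px",proj(s,np.r_[o["tool_pos"][:2],.053]).round(0))
E
```

```text
t 9.45 tcp [ 0.4959 -0.0724  0.1471] yaw 134.8 w 0.0708 F [ 0.1 -0.2  0.3] q [-0.26 -0.02  1.55  0.01  1.6  -1.04]
tcp foot px [[255. 191.]]
```

View pics/w3.png

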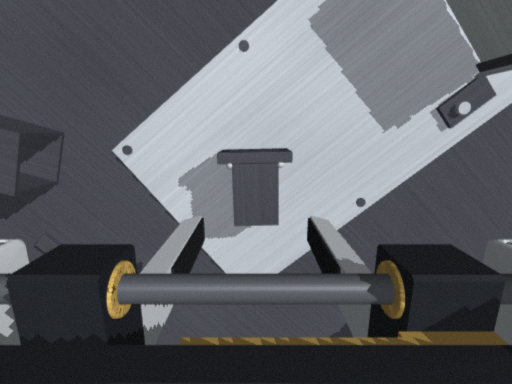

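Well aligned: the plate is ahead (rows 150–163), the tube is centred at column 256, and the TCP foot (255,191) is on the tube. I go down again and turn the remaining 50° or so.

Emit:
carry_out(steps=[[[0, 0, 0.03], 0, -0.5], [[0, 0, 0.07], 0, -0.5], [[0, 0, 0.1], 0, -0.5], [[0, 0, 0.125], 0, -0.5], [[0, 0, 0.133], 0, -0.5], [[0, 0, 0.133], 0, -0.16], [[0, 0, 0.133], 0, -0.16]])

```text
time: 10.38
tool_pos: [0.4973, -0.072, 0.0149]
ee_rot: [3.133, 0.002, 2.352]
wrist_force: [-0.2, -0.4, 0.3]
width: 0.0557
finger_force: 0.0
```

Emit:
carry_out(steps=[[[0, 0, 0], 0.7, -0.16], [[0, 0, 0], 1.4, -0.16], [[0, 0, 0], 2.1, -0.16], [[0, 0, 0], 2.8, -0.16], [[0, 0, 0], 3.5, -0.16], [[0, 0, 0], 4.2, -0.16], [[0, 0, 0], 4.9, -0.16], [[0, 0, 0], 5.5, -0.16], [[0, 0, 0], 6.1, -0.16], [[0, 0, 0], 6.3, -0.16]])

```text
time: 11.62
tool_pos: [0.4969, -0.0719, 0.0148]
ee_rot: [3.137, -0.007, 1.252]
wrist_force: [-1.2, 0.2, 2.8]
width: 0.0546
finger_force: 3.3
```

Emit:
carry_out(steps=[[[0, 0, 0], 0, -0.6], [[0, 0, 0], -1.2, -0.6], [[0, 0, -0.06], -1.2, -0.6], [[0, 0, -0.12], -1.2, -0.6], [[-0.06, 0, -0.135], -1.2, 0.25], [[-0.06, 0, -0.135], -1.2, 0.25], [[-0.06, 0, -0.135], -1.2, 0.25]])

```text
time: 12.5
tool_pos: [0.4766, -0.1293, 0.1476]
ee_rot: [3.138, -0.007, 1.462]
wrist_force: [0.5, -0.6, 0.1]
width: 0.0487
finger_force: 0.0
```

```bash
python3 - <<'E'
from h import *
o=st();s=robot.snapshot("wrist");cv2.imwrite("pics/w4.png",cv2.cvtColor(s["image"],cv2.COLOR_RGB2BGR));np.savez("w4.npz",**s)
print("tcp foot px",proj(s,np.r_[o["tool_pos"][:2],.053]).round(0))
E
```

```text
t 12.5 tcp [ 0.4766 -0.1293  0.1476] yaw 83.8 w 0.0487 F [ 0.5 -0.6  0.1] q [-0.39 -0.03  1.56  0.01  1.61 -0.28]
tcp foot px [[255. 192.]]
```

View pics/w4.png

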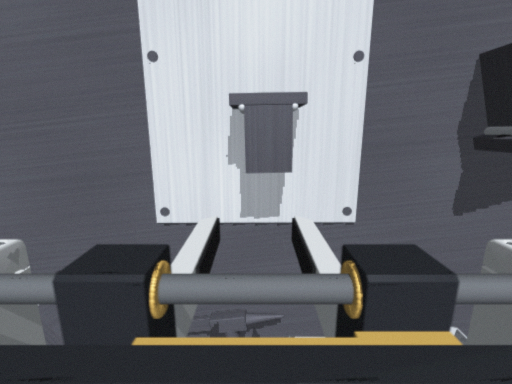

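The bracket is now square with the apron, plate leading (rows 93–105), with the open rim at row 173, columns 246–293.

```bash
python3 - <<'E'
from h import *
s=np.load("w4.npz");P=ray(s,[[246,173],[293,173],[269.5,173]],.053);print(P.round(4).tolist())
P2=ray(s,[[152,57],[358,57],[163,212],[347,212]],.003);print("screws",P2.round(4).tolist())
r=np.array([np.cos(CY),np.sin(CY)]);u=np.array([-r[1],r[0]]);d=P[2,:2]-CO;print("rim chute",d@r,d@u,"screw ctr y",(P2[:,:2].mean(0)-CO)@u)
o=st();x=d@r-.008-.012
go(o,np.r_[ch(x,d@u),.01],84.0)
print("stop tcp",ch(-.021,0),"push len",-.021-x)
E
```

```text
[[0.4691, -0.1078, 0.053], [0.5193, -0.1133, 0.053], [0.4942, -0.1106, 0.053]]
screws [[0.3754, 0.0295, 0.003], [0.6101, 0.0041, 0.003], [0.3539, -0.1542, 0.003], [0.5912, -0.1804, 0.003]]
rim chute -0.3260218518652132 -0.01385799883090323 screw ctr y 0.001311438401605478
t 12.55 tcp [ 0.4765 -0.1288  0.1472] yaw 83.8 w 0.0445 F [-0.1 -0.9 -0.4] q [-0.38 -0.03  1.56  0.01  1.61 -0.28]
shift [0.     0.0157 0.1372] roll -0.02
stop tcp [0.5123049  0.19421504] push len 0.3250218518652132
```

Emit:
carry_out(steps=[[[-0.004, 0.016, 0.04], 0, 0.25], [[-0.004, 0.016, 0.09], 0, 0.25], [[-0.004, 0.016, 0.12], 0, 0.25], [[-0.004, 0.016, 0.138], 0, 0.25], [[-0.004, 0.016, 0.138], 0, 0.25]])

```text
time: 13.18
tool_pos: [0.4918, -0.1333, 0.0085]
ee_rot: [3.141, -0.007, 1.463]
wrist_force: [0.3, 1.0, -0.2]
width: 0.0353
finger_force: 0.0
```

Emit:
carry_out(steps=[[[0.01, 0, 0], 0, 0.25], [[0.025, 0, 0], 0, 0.25], [[0.05, 0, 0], 0, 0.25], [[0.075, 0, 0], 0, 0.25], [[0.1, 0, 0], 0, 0.25], [[0.125, 0, 0], 0, 0.25], [[0.15, 0, 0], 0, 0.25], [[0.175, 0, 0], 0, 0.25], [[0.195, 0, 0], 0, 0.25], [[0.21, 0, 0], 0, 0.25]])

```text
time: 14.42
tool_pos: [0.5159, 0.0751, 0.0123]
ee_rot: [3.136, -0.005, 1.463]
wrist_force: [-0.7, -3.8, -0.4]
width: 0.0354
finger_force: 1.8
```

```bash
python3 - <<'E'
from h import *
o=st();s=robot.snapshot("wrist")
a=cv2.cvtColor(s["image"],cv2.COLOR_RGB2BGR);t=robot.snapshot("scene")
b=cv2.resize(cv2.cvtColor(t["image"],cv2.COLOR_RGB2BGR)[80:240,180:372],(461,384),interpolation=cv2.INTER_CUBIC);cv2.imwrite("pics/w5.png",cv2.resize(np.hstack([a,b]),(800,316)))
r=np.array([np.cos(CY),np.sin(CY)]);print("tcp chute",(o["tool_pos"][:2]-CO)@r,(o["tool_pos"][:2]-CO)@[-r[1],r[0]])
E
```

```text
t 14.43 tcp [0.5159 0.0751 0.0123] yaw 83.8 w 0.0354 F [-0.7 -3.8 -0.4] q [0.03 0.12 1.69 0.   1.33 0.14]
tcp chute -0.13907883819649616 -0.016053933059140647
```

View pics/w5.png

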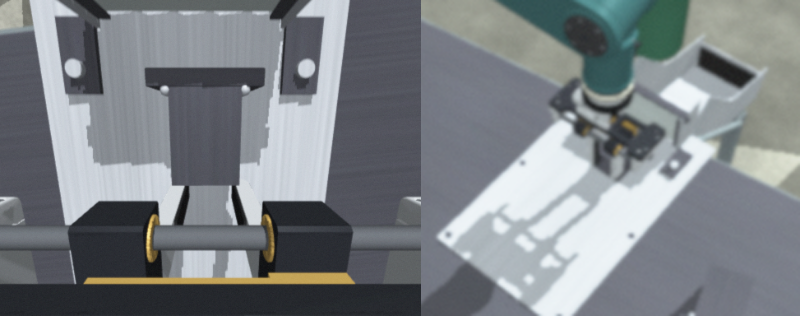

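It is square, with the plate just short of the doorway and both fingers on the rim. Next comes the final push, stopping just short of the bar.

Emit:
carry_out(steps=[[[0.015, 0, 0.002], 0, 0.25], [[0.03, 0, 0.003], 0, 0.25], [[0.045, 0, 0.003], 0, 0.25], [[0.06, 0, 0.003], 0, 0.25], [[0.075, 0, 0.003], 0, 0.25], [[0.09, 0, 0.003], 0, 0.25], [[0.105, 0, 0.003], 0, 0.25], [[0.116, 0, 0.003], 0, 0.25], [[0.117, 0, 0.003], 0, 0.25], [[0.117, 0, 0.003], 0, 0.25]])

```text
time: 15.78
tool_pos: [0.5282, 0.1911, 0.0089]
ee_rot: [3.138, -0.007, 1.462]
wrist_force: [0.0, -0.1, -0.2]
width: 0.0354
finger_force: 0.0
```

```bash
python3 - <<'E'
from h import *
o=st();s=robot.snapshot("wrist")
a=cv2.cvtColor(s["image"],cv2.COLOR_RGB2BGR);t=robot.snapshot("scene")
b=cv2.resize(cv2.cvtColor(t["image"],cv2.COLOR_RGB2BGR)[80:240,180:372],(461,384),interpolation=cv2.INTER_CUBIC);cv2.imwrite("pics/w6.png",cv2.resize(np.hstack([a,b]),(800,316)))
r=np.array([np.cos(CY),np.sin(CY)]);print("tcp chute",(o["tool_pos"][:2]-CO)@r,(o["tool_pos"][:2]-CO)@[-r[1],r[0]])
E
```

```text
t 15.78 tcp [0.5282 0.1911 0.0089] yaw 83.8 w 0.0354 F [ 0.  -0.1 -0.2] q [0.24 0.21 1.59 0.01 1.34 0.35]
tcp chute -0.022482305431560656 -0.016156339679216352
```

View pics/w6.png

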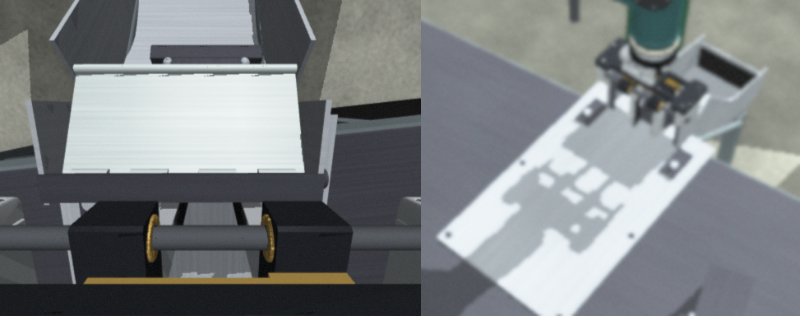

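The wrist view shows the flap up at (185,120) and the plate already beyond its edge at (205,52). The push force has dropped to zero, so the bracket may be sliding. That was my tenth picture, so I'll back off and check from the depth maps.

Emit:
carry_out(steps=[[[0, 0, 0], 0, 0.25], [[-0.02, 0, 0], 0, 0.25], [[-0.05, 0, 0], 0, 0.25], [[-0.09, 0, 0], 0, 0.25], [[-0.13, 0, 0], 0, 0.25], [[-0.16, 0, -0.03], 0, 0.25], [[-0.16, 0, -0.09], 0, 0.25], [[-0.16, 0, -0.15], 0, 0.25], [[-0.2, 0, -0.2], 0, 0.25], [[-0.25, 0, -0.2], 0, 0.25]])

```text
time: 17.12
tool_pos: [0.5022, -0.0609, 0.2134]
ee_rot: [3.127, -0.004, 1.464]
wrist_force: [0.5, -0.9, -0.8]
width: 0.0353
finger_force: 0.0
```

```bash
cat > chk.py <<'E'
from h import *
o=st();r=np.array([np.cos(CY),np.sin(CY)]);u=np.array([-r[1],r[0]])
for n in("top","wrist"):
    s=robot.snapshot(n);np.savez(n+"_e.npz",**s);z=s["z_map"];v,w=np.nonzero(z>0);d=z[v,w]
    X=((np.c_[w,v,np.ones(len(w))]@np.linalg.inv(s["mtx"]).T)*d[:,None]-s["t"])@s["R"]
    cx=(X[:,:2]-CO)@r;cy=(X[:,:2]-CO)@u;g=cv2.cvtColor(s["image"],cv2.COLOR_RGB2GRAY)[v,w]
    print(n,"x-bin: n, median z, z10, z90, dark frac (|y|<25, z<.15)")
    for a in np.arange(-.15,.36,.02):
        m=(abs(cy+.012)<.025)&(cx>=a)&(cx<a+.02)&(X[:,2]<.15)
        if m.sum()>3: print(round(a,2),m.sum(),np.percentile(X[m,2],[50,10,90]).round(3),(g[m]<110).mean().round(2))
E
python3 chk.py
```

```text
t 17.12 tcp [ 0.5022 -0.0609  0.2134] yaw 83.9 w 0.0353 F [ 0.5 -0.9 -0.8] q [-0.24 -0.03  1.43  0.01  1.72 -0.13]
top x-bin: n, median z, z10, z90, dark frac (|y|<25, z<.15)
-0.09 86 [0.004 0.002 0.006] 0.0
-0.07 164 [0.004 0.001 0.006] 0.0
-0.05 161 [0.004 0.001 0.006] 0.0
-0.03 159 [0.003 0.001 0.005] 0.0
-0.01 386 [0.032 0.004 0.094] 0.45
0.01 157 [0.071 0.021 0.076] 0.14
0.03 148 [0.063 0.06  0.067] 0.0
0.05 156 [0.055 0.052 0.058] 0.0
0.07 72 [0.035 0.032 0.039] 0.0
0.13 64 [-0.097 -0.1   -0.093] 0.0
0.15 96 [-0.106 -0.111 -0.101] 0.0
0.17 109 [-0.116 -0.12  -0.112] 0.0
0.19 114 [-0.121 -0.124 -0.118] 0.0
0.21 108 [-0.125 -0.127 -0.122] 0.0
0.23 113 [-0.129 -0.132 -0.126] 0.0
0.25 108 [-0.133 -0.136 -0.13 ] 0.0
0.27 110 [-0.137 -0.14  -0.135] 0.0
0.29 145 [-0.14  -0.143 -0.103] 0.28
0.31 257 [-0.1   -0.136 -0.08 ] 0.79
wrist x-bin: n, median z, z10, z90, dark frac (|y|<25, z<.15)
-0.15 555 [0.003 0.002 0.004] 0.0
-0.13 592 [0.003 0.002 0.004] 0.0
-0.11 615 [0.003 0.002 0.004] 0.0
-0.09 637 [0.003 0.002 0.004] 0.0
-0.07 533 [0.003 0.001 0.004] 0.0
```

The flap is still propped and the tray is empty, so the bracket is hung up at the sill. I'll get its profile from the depth maps.

```bash
cat > prof.py <<'E'
from h import *
r=np.array([np.cos(CY),np.sin(CY)]);u=np.array([-r[1],r[0]])
for n in("top","scene"):
    s=robot.snapshot(n);z=s["z_map"];v,w=np.nonzero(z>0);d=z[v,w]
    X=((np.c_[w,v,np.ones(len(w))]@np.linalg.inv(s["mtx"]).T)*d[:,None]-s["t"])@s["R"]
    cx=(X[:,:2]-CO)@r;cy=(X[:,:2]-CO)@u;g=cv2.cvtColor(s["image"],cv2.COLOR_RGB2GRAY)[v,w]
    print(n)
    for a in np.arange(-.03,.12,.005):
        m=(abs(cy)<.065)&(cx>=a)&(cx<a+.005)&(X[:,2]<.12)
        k=np.argsort(cy[m]);
        print(round(a,3),[(int(1000*y),int(1000*h),int(c)) for y,h,c in zip(cy[m][k][::4],X[m,2][k][::4],g[m][k][::4])] if m.sum()>3 else 0) if n=="top" and a>.06 or n=="scene" and a<.03 else 0
E
python3 prof.py
```

```text
top
0.06 [(-64, 51, 254), (-59, 52, 254), (-55, 51, 254), (-49, 51, 239), (-42, 54, 253), (-38, 51, 254), (-33, 50, 254), (-30, 50, 251), (-25, 52, 236), (-18, 50, 234), (-13, 55, 234), (-9, 51, 239), (-2, 51, 255), (0, 53, 254), (4, 49, 254), (10, 53, 241), (14, 53, 254), (19, 51, 255), (22, 54, 241), (26, 56, 238), (33, 53, 254), (36, 56, 231), (43, 54, 254), (47, 54, 254), (52, 52, 255), (57, 54, 253), (62, 52, 240)]
0.065 [(-63, 54, 238), (-59, 53, 239), (-54, 50, 237), (-51, 53, 247), (-46, 56, 250), (-41, 52, 237), (-37, 52, 252), (-30, 53, 236), (-25, 52, 240), (-20, 54, 235), (-15, 52, 243), (-10, 55, 239), (-6, 53, 240), (-1, 55, 245), (3, 52, 241), (8, 53, 230), (12, 53, 244), (17, 55, 241), (22, 55, 248), (27, 53, 252), (31, 52, 240), (39, 52, 248), (41, 57, 253), (46, 52, 253), (52, 52, 237), (55, 53, 253), (62, 52, 232)]
0.07 0
0.075 [(-52, 39, 213), (-47, 36, 142), (-40, 38, 210), (-33, 35, 146), (-23, 37, 210), (-18, 39, 219), (-8, 38, 212), (-4, 36, 158), (5, 37, 222), (10, 39, 236), (17, 37, 216), (22, 37, 215)]
0.08 [(-52, 35, 168), (-45, 33, 138), (-40, 33, 167), (
[... 2468 characters left out ...]
3), (10, 54, 124), (13, 53, 189), (28, 3, 218), (36, 4, 225), (47, 4, 240), (63, 90, 166)]
0.01 [(-51, 4, 225), (-36, 19, 101), (-30, 4, 138), (-12, 19, 74), (8, 51, 82), (10, 23, 68), (31, 1, 233), (52, 5, 240)]
0.015 [(-48, 1, 229), (-37, 28, 71), (-34, 2, 199), (-7, 15, 74), (8, 40, 81), (10, 40, 76), (35, 6, 241), (46, 5, 243), (61, 4, 240)]
0.02 [(-59, 68, 235), (-43, 67, 225), (-37, 1, 225), (-35, 9, 129), (-18, 14, 76), (-2, 70, 237), (6, 68, 235), (10, 41, 86), (37, 7, 242), (51, 2, 243), (59, 2, 240)]
0.025 [(-62, 68, 245), (-44, 4, 182), (-37, 0, 217), (-36, 17, 75), (-25, 68, 248), (-4, 67, 249), (11, 21, 68), (19, 68, 238), (37, 0, 239), (46, 5, 243), (55, 0, 243), (64, 66, 244)]
```

The profile shows the bracket tipped about 27° over the sill. The flap lies on its rear top corner, close to the hinge where it bears hardest, and holds it there. The plate's top edge sticks out beyond the flap edge at chute x = 75–88 mm, z ≈ 35 mm. Fingertips coming over the bar can push it down there.

```bash
python3 -c "
from h import *
o=st();go(o,np.r_[ch(.087,-.015),.213],84);print(ch(.087,-.015))
r=np.array([np.cos(CY),np.sin(CY)]);u=np.array([-r[1],r[0]])
s=np.load('top_e.npz');z=s['z_map'];v,w=np.nonzero(z>0);d=z[v,w]
X=((np.c_[w,v,np.ones(len(w))]@np.linalg.inv(s['mtx']).T)*d[:,None]-s['t'])@s['R']
cx=(X[:,:2]-CO)@r;cy=(X[:,:2]-CO)@u
for a,b in((.03,.06),(.06,.1),(.1,.14)): m=(cx>a)&(cx<b)&(abs(cy)<.12); print(a,X[m,2].max(), X[m&(abs(cy)>.06),2].max())
"
```

```text
t 17.32 tcp [ 0.4995 -0.0602  0.2072] yaw 83.6 w 0.0351 F [0.6 0.3 0.4] q [-0.24 -0.02  1.44  0.01  1.72 -0.13]
shift [ 0.3623 -0.0013 -0.0058] roll -0.04
[0.5385118  0.30005548]
0.03 0.09242232196263488 0.09242232196263488
0.06 0.0671011424020241 0.0671011424020241
0.1 0.04558534249763064 0.04558534249763064
```

Emit:
carry_out(steps=[[[0.04, 0, 0], 0, 0.25], [[0.08, 0, 0], 0, 0.25], [[0.12, 0, 0], 0, 0.25], [[0.17, 0, 0], 0, 0.25], [[0.22, 0, 0], 0, 0.25], [[0.27, 0, 0], 0, 0.25], [[0.32, 0, 0], 0, 0.25], [[0.362, -0.001, 0], 0, 0.25], [[0.362, -0.001, 0.02], 0, 0.25], [[0.362, -0.001, 0.05], 0, 0.25]])

```text
time: 18.58
tool_pos: [0.5381, 0.3033, 0.1591]
ee_rot: [3.137, -0.007, 1.466]
wrist_force: [0.7, 0.8, 0.2]
width: 0.0354
finger_force: 0.0
```

```bash
python3 - <<'E'
from h import *
o=st();go(o,np.r_[ch(.087,-.015),.045],84)
E
```

```text
t 18.57 tcp [0.5381 0.3033 0.1591] yaw 84.0 w 0.0354 F [0.7 0.8 0.2] q [0.42 0.24 1.25 0.   1.65 0.53]
shift [-0.0032  0.0008  0.1141] roll -0.0
```

Emit:
carry_out(steps=[[[-0.002, 0.001, 0.04], 0, 0.25], [[-0.002, 0.001, 0.08], 0, 0.25], [[-0.002, 0.001, 0.11], 0, 0.25], [[-0.002, 0.001, 0.12], 0, 0.25], [[-0.002, 0.001, 0.124], 0, 0.25], [[-0.002, 0.001, 0.128], 0, 0.25], [[-0.002, 0.001, 0.131], 0, 0.25], [[-0.002, 0.001, 0.134], 0, 0.25]])

```text
time: 19.58
tool_pos: [0.5407, 0.3001, 0.0264]
ee_rot: [3.136, -0.007, 1.462]
wrist_force: [-0.1, -0.2, -0.9]
width: 0.0352
finger_force: 0.0
```

Emit:
carry_out(steps=[[[0, 0, 0.004], 0, 0.25], [[0, 0, 0.008], 0, 0.25], [[0, 0, 0.012], 0, 0.25], [[0, 0, 0.016], 0, 0.25], [[0, 0, 0.016], 0, 0.25]])

```text
time: 20.2
tool_pos: [0.5408, 0.3025, 0.0109]
ee_rot: [3.136, -0.011, 1.463]
wrist_force: [-0.8, 5.7, 3.5]
width: 0.0351
finger_force: 3.1
```

```bash
python3 chk.py | grep -v "^wrist" | head -40
```

```text
t 20.2 tcp [0.5408 0.3025 0.0109] yaw 83.8 w 0.0351 F [-0.8  5.7  3.5] q [0.41 0.32 1.44 0.01 1.37 0.52]
top x-bin: n, median z, z10, z90, dark frac (|y|<25, z<.15)
-0.15 164 [0.003 0.001 0.006] 0.0
-0.13 165 [0.003 0.002 0.006] 0.0
-0.11 159 [0.004 0.002 0.006] 0.0
-0.09 159 [0.003 0.001 0.006] 0.0
-0.07 163 [0.004 0.002 0.006] 0.0
-0.05 162 [0.004 0.001 0.006] 0.0
-0.03 165 [0.003 0.001 0.006] 0.01
-0.01 390 [0.036 0.003 0.094] 0.65
0.01 171 [0.077 0.072 0.08 ] 0.08
0.03 170 [0.072 0.07  0.075] 0.0
0.05 262 [0.069 0.066 0.148] 0.21
0.07 79 [0.068 0.06  0.088] 0.27
0.09 7 [0.064 0.043 0.1  ] 0.29
0.13 33 [-0.098 -0.099 -0.096] 0.0
0.15 49 [-0.105 -0.109 -0.101] 0.0
0.17 19 [-0.118 -0.12  -0.116] 0.0
0.31 10 [-0.079 -0.083 -0.076] 0.0
0.03 1924 [0.071 0.069 0.072] 0.0
0.05 1418 [0.068 0.041 0.069] 0.29
0.07 4207 [ 0.032 -0.044  0.114] 0.47
0.09 4516 [ 0.085 -0.063  0.145] 0.45
0.11 7236 [ 0.146 -0.076  0.148] 0.76
0.13 870 [-0.095 -0.1   -0.091] 0.0
0.15 849 [-0.107 -0.111 -0.102] 0.0
0.17 759 [-0.117 -0.12  -0.113] 0.0
0.19 818 [-0.122 -0.124 -0.12 ] 0.0
0.21 806 [-0.126 -0.128 -0.124] 0.0
0.23 795 [-0.13  -0.132 -0.128] 0.0
0.25 801 [-0.134 -0.136 -0.132] 0.0
0.27 806 [-0.138 -0.14  -0.136] 0.0
0.29 368 [-0.141 -0.142 -0.14 ] 0.0
```

The bracket is now pitched to about 45°, with the flap near its stop, and it leans on the fingers (5.7 N forward). I ease the fingers ahead and up to let it slide.

Emit:
carry_out(steps=[[[0.01, 0, 0], 0, 0.25], [[0.025, 0, -0.005], 0, 0.25], [[0.04, 0, -0.02], 0, 0.25], [[0.04, 0, -0.06], 0, 0.25], [[0.04, 0, -0.11], 0, 0.25]])

```text
time: 20.92
tool_pos: [0.543, 0.3393, 0.1189]
ee_rot: [3.141, -0.003, 1.463]
wrist_force: [0.6, 1.1, 0.0]
width: 0.0348
finger_force: 0.0
```

```bash
python3 chk.py | sed -n '/^wrist/,$p'; python3 prof.py | sed -n '/^scene/,$p' | awk 'NR>4' | cut -c1-700
```

```text
wrist x-bin: n, median z, z10, z90, dark frac (|y|<25, z<.15)
-0.01 1164 [0.091 0.08  0.093] 0.68
0.01 476 [0.078 0.076 0.079] 0.0
0.05 1060 [0.066 0.042 0.068] 0.01
0.07 1726 [ 0.03  -0.045  0.066] 0.09
0.09 567 [-0.06  -0.069 -0.053] 0.0
0.11 518 [-0.081 -0.089 -0.073] 0.0
0.13 430 [-0.096 -0.1   -0.091] 0.0
0.15 448 [-0.106 -0.111 -0.102] 0.0
0.17 415 [-0.117 -0.12  -0.113] 0.0
0.19 414 [-0.122 -0.124 -0.12 ] 0.0
0.21 412 [-0.126 -0.128 -0.124] 0.0
0.23 415 [-0.13  -0.132 -0.128] 0.0
0.25 411 [-0.134 -0.136 -0.132] 0.0
0.27 404 [-0.138 -0.14  -0.136] 0.0
0.29 402 [-0.142 -0.144 -0.14 ] 0.0
0.31 739 [-0.092 -0.134 -0.079] 0.82
-0.015 [(-64, 0, 178), (-60, 91, 117), (-51, 6, 198), (-44, 89, 102), (-33, 1, 186), (-25, 1, 179), (-18, 4, 178), (-12, 2, 180), (1, 2, 181), (8, 0, 180), (29, 88, 118), (36, 3, 198), (41, 89, 125), (49, 0, 184), (58, 89, 121)]
-0.01 [(-64, 70, 90), (-61, 4, 209), (-56, 4, 229), (-54, 5, 220), (-50, 92, 113), (-45, 5, 204), (-40, 92, 117), (-36, 35, 136), (-31, 35, 113), (-27, 92, 95), (-22, 33, 119), (-21, 89, 92), (-17, 1, 179), (-13, 0, 180), (-10, 82, 10
[... 1431 characters left out ...]
(49, 6, 242), (60, 0, 240)]
0.015 [(-62, 76, 234), (-45, 1, 240), (-40, 3, 237), (-37, 27, 72), (-34, 76, 213), (-17, 19, 71), (2, 77, 233), (10, 17, 70), (24, 75, 180), (43, 1, 243), (54, 75, 232)]
0.02 [(-64, 75, 245), (-49, 75, 243), (-39, 0, 235), (-31, 1, 165), (-25, 75, 209), (-19, 72, 214), (-10, 15, 71), (-4, 74, 234), (9, 33, 74), (10, 76, 247), (19, 74, 202), (30, 4, 211), (35, 75, 249), (41, 74, 251), (47, 3, 243), (54, 75, 252), (61, 4, 240)]
0.025 [(-64, 73, 252), (-54, 74, 252), (-45, 0, 204), (-37, 72, 250), (-35, 29, 80), (-22, 73, 237), (-7, 74, 253), (0, 74, 253), (8, 9, 71), (10, 17, 71), (25, 73, 228), (36, 3, 239), (45, 2, 243), (51, 0, 243), (58, 0, 241), (63, 74, 252)]
```

The bracket is now at about 32°, still wedged between the sill and the flap near its stop. Dragging it forward from the front isn't practical. A brisk push on the raised rear rim (now at about x = -12 mm, z = 30 mm) should start it sliding, so I go back over the bar.

Emit:
carry_out(steps=[[[0, 0, -0.05], 0, 0.25], [[0, 0, -0.09], 0, 0.25], [[-0.05, 0, -0.09], 0, 0.25], [[-0.1, 0, -0.09], 0, 0.25], [[-0.15, 0, -0.09], 0, 0.25], [[-0.2, 0, -0.09], 0, 0.25], [[-0.21, 0, -0.04], 0, 0.25], [[-0.21, 0, 0.02], 0, 0.25], [[-0.21, 0, 0.07], 0, 0.25], [[-0.21, 0, 0.1], 0, 0.25]])

```text
time: 22.38
tool_pos: [0.5177, 0.1303, 0.0127]
ee_rot: [-3.136, -0.003, 1.462]
wrist_force: [0.0, 1.2, -0.3]
width: 0.0351
finger_force: 0.0
```

```bash
python3 - <<'E'
from h import *
o=st();go(o,np.r_[ch(-.0205,-.013),.015],84)
E
```

```text
t 22.38 tcp [0.5177 0.1303 0.0127] yaw 83.8 w 0.0351 F [ 0.   1.2 -0.3] q [0.14 0.15 1.65 0.   1.35 0.25]
shift [ 0.0635  0.0007 -0.0023] roll -0.02
```

Emit:
carry_out(steps=[[[0.015, 0, 0], 0, 0.25], [[0.04, 0, -0.002], 0, 0.25], [[0.067, 0, -0.003], 0, 0.25], [[0.067, 0, -0.003], 0, 0.25]])

```text
time: 22.88
tool_pos: [0.5293, 0.1956, 0.0231]
ee_rot: [3.137, 0.002, 1.464]
wrist_force: [-2.0, -8.8, 3.0]
width: 0.0353
finger_force: 4.5
```

```bash
python3 - <<'E'
from h import *
o=st();r=np.array([np.cos(CY),np.sin(CY)]);u=np.array([-r[1],r[0]]);print((o["tool_pos"][:2]-CO)@r)
s=robot.snapshot("wrist");np.savez("wq.npz",**s);z=s["z_map"];v,w=np.nonzero(z>0);d=z[v,w]
X=((np.c_[w,v,np.ones(len(w))]@np.linalg.inv(s["mtx"]).T)*d[:,None]-s["t"])@s["R"]
cx=(X[:,:2]-CO)@r;cy=(X[:,:2]-CO)@u
for a in np.arange(-.02,.32,.01):
    m=(abs(cy+.013)<.022)&(cx>=a)&(cx<a+.01)
    if m.sum()>3: print(round(a,3),m.sum(),np.percentile(X[m,2],[10,50,90]).round(3))
E
```

```text
t 22.88 tcp [0.5293 0.1956 0.0231] yaw 83.9 w 0.0353 F [-2.  -8.8  3. ] q [ 0.26  0.2   1.57 -0.    1.37  0.36]
-0.01782147403055291
-0.02 636 [0.085 0.114 0.147]
-0.01 2324 [0.091 0.092 0.154]
0.0 15987 [0.092 0.169 0.181]
0.01 4761 [0.077 0.156 0.165]
0.02 1558 [0.074 0.075 0.076]
0.03 1545 [0.071 0.072 0.074]
0.04 1543 [0.069 0.07  0.071]
0.05 1548 [0.066 0.068 0.069]
0.06 1606 [0.064 0.065 0.066]
0.07 772 [0.066 0.067 0.068]
0.08 945 [0.026 0.029 0.032]
0.1 39 [-0.071 -0.07  -0.07 ]
0.11 359 [-0.08  -0.076 -0.072]
0.12 361 [-0.09  -0.086 -0.082]
0.13 395 [-0.095 -0.093 -0.091]
0.14 367 [-0.101 -0.098 -0.096]
0.15 353 [-0.106 -0.104 -0.102]
0.16 356 [-0.112 -0.109 -0.107]
0.17 340 [-0.117 -0.115 -0.113]
0.18 164 [-0.119 -0.118 -0.117]
```

The bracket advanced a little but is still held: friction of the flap on its rear corner balances the tipping moment. Next I press on the plate's top from above, moving the fingertips down and forward together at 45° so they follow the bracket and don't block it.

Emit:
carry_out(steps=[[[-0.015, 0, 0], 0, 0.25], [[-0.015, 0, -0.05], 0, 0.25], [[-0.015, 0, -0.11], 0, 0.25], [[0, 0, -0.14], 0, 0.25], [[0.05, 0, -0.14], 0, 0.25], [[0.1, 0, -0.14], 0, 0.25], [[0.102, 0, -0.12], 0, 0.25], [[0.102, 0, -0.08], 0, 0.25], [[0.102, 0, -0.06], 0, 0.25], [[0.102, 0, -0.06], 0, 0.25]])

```text
time: 24.18
tool_pos: [0.5384, 0.2984, 0.0809]
ee_rot: [3.141, -0.004, 1.462]
wrist_force: [-0.4, 0.6, -0.1]
width: 0.035
finger_force: 0.0
```

```bash
python3 - <<'E'
from h import *
o=st();r=np.array([np.cos(CY),np.sin(CY)]);u=np.array([-r[1],r[0]]);print((o["tool_pos"][:2]-CO)@r,(o["tool_pos"][:2]-CO)@u)
s=robot.snapshot("top");z=s["z_map"];v,w=np.nonzero(z>0);d=z[v,w]
X=((np.c_[w,v,np.ones(len(w))]@np.linalg.inv(s["mtx"]).T)*d[:,None]-s["t"])@s["R"]
cx=(X[:,:2]-CO)@r;cy=(X[:,:2]-CO)@u
for a in np.arange(.01,.11,.005):
    m=(abs(cy)<.065)&(cx>=a)&(cx<a+.005)
    if m.sum()>3: print(round(a,3),m.sum(),np.percentile(X[m,2],[10,50,90]).round(3))
E
```

```text
t 24.18 tcp [0.5384 0.2984 0.0809] yaw 83.8 w 0.035 F [-0.4  0.6 -0.1] q [0.41 0.27 1.37 0.   1.5  0.52]
0.0853323035364642 -0.015107001148719275
0.01 486 [0.005 0.452 0.498]
0.015 617 [0.076 0.457 0.497]
0.02 468 [0.076 0.468 0.498]
0.025 452 [0.075 0.469 0.497]
0.03 423 [0.073 0.464 0.497]
0.035 368 [0.072 0.466 0.496]
0.04 281 [0.071 0.469 0.493]
0.045 446 [0.071 0.322 0.468]
0.05 645 [0.069 0.279 0.349]
0.055 462 [0.068 0.223 0.333]
0.06 649 [0.067 0.24  0.288]
0.065 250 [0.064 0.07  0.296]
0.07 214 [0.066 0.122 0.415]
0.075 139 [0.115 0.148 0.416]
0.08 47 [0.154 0.225 0.415]
0.085 23 [0.127 0.223 0.226]
0.09 9 [0.117 0.224 0.226]
0.095 7 [0.232 0.241 0.244]
0.1 14 [0.214 0.241 0.244]
0.105 8 [0.215 0.218 0.226]
```

Emit:
carry_out(steps=[[[-0.002, 0, 0.025], 0, 0.25], [[-0.002, 0, 0.044], 0, 0.25], [[-0.002, 0, 0.05], 0, 0.25], [[0.001, 0, 0.054], 0, 0.25], [[0.004, 0, 0.058], 0, 0.25], [[0.007, 0, 0.062], 0, 0.25], [[0.01, 0, 0.066], 0, 0.25]])

```text
time: 25.1
tool_pos: [0.5414, 0.3093, 0.0168]
ee_rot: [3.137, -0.006, 1.462]
wrist_force: [0.8, 0.2, -0.9]
width: 0.035
finger_force: 0.0
```

Emit:
carry_out(steps=[[[0.004, 0, 0.005], 0, 0.25], [[0.008, 0, 0.01], 0, 0.25], [[0.012, 0, 0.015], 0, 0.25], [[0.016, 0, 0.02], 0, 0.25]])

```text
time: 25.6
tool_pos: [0.543, 0.3252, -0.0036]
ee_rot: [3.138, -0.006, 1.462]
wrist_force: [0.2, 0.6, 0.5]
width: 0.0348
finger_force: 0.0
```

```bash
cat > p2.py <<'E'
from h import *
o=st();r=np.array([np.cos(CY),np.sin(CY)]);u=np.array([-r[1],r[0]]);print("tcp chute",(o["tool_pos"][:2]-CO)@r)
for n in("wrist","scene","top"):
    s=robot.snapshot(n);z=s["z_map"];v,w=np.nonzero(z>0);d=z[v,w]
    X=((np.c_[w,v,np.ones(len(w))]@np.linalg.inv(s["mtx"]).T)*d[:,None]-s["t"])@s["R"]
    cx=(X[:,:2]-CO)@r;cy=(X[:,:2]-CO)@u;g=s["image"].max(2)[v,w]
    print(n)
    for a in np.arange(-.02,.32,.01):
        m=(abs(cy+.013)<.035)&(cx>=a)&(cx<a+.01)&(X[:,2]<.085); k=m&(g<110)
        if m.sum()>3: print(round(a,3),m.sum(),np.percentile(X[m,2],[10,50,90]).round(3),"dark",k.sum(),np.percentile(X[k,2],[10,50,90]).round(3) if k.sum()>3 else "")
E
python3 p2.py
```

```text
t 25.6 tcp [ 0.543   0.3252 -0.0036] yaw 83.8 w 0.0348 F [0.2 0.6 0.5] q [0.45 0.37 1.42 0.   1.35 0.56]
tcp chute 0.11251724389919607
wrist
0.03 58 [0.    0.002 0.003] dark 4 [0.002 0.003 0.003]
0.06 2446 [-0.028  0.044  0.062] dark 750 [0.041 0.043 0.044]
0.07 1834 [-0.038  0.06   0.063] dark 20 [0.042 0.059 0.06 ]
0.08 1282 [-0.049 -0.042  0.029] dark 303 [0.027 0.029 0.03 ]
0.09 851 [-0.06  -0.056  0.025] dark 21 [0.026 0.027 0.027]
0.1 1069 [-0.07  -0.065  0.044] dark 164 [0.03  0.053 0.067]
0.11 1380 [-0.079 -0.072  0.073] dark 559 [0.03  0.061 0.08 ]
0.12 2760 [-0.087  0.05   0.079] dark 224 [0.028 0.058 0.08 ]
0.13 691 [-0.095 -0.093 -0.09 ] dark 0 
0.14 658 [-0.101 -0.098 -0.096] dark 0 
0.15 609 [-0.106 -0.104 -0.102] dark 0 
0.16 615 [-0.112 -0.109 -0.107] dark 0 
0.17 592 [-0.117 -0.115 -0.112] dark 0 
0.18 615 [-0.12  -0.119 -0.118] dark 0 
0.19 571 [-0.122 -0.121 -0.12 ] dark 0 
0.2 591 [-0.124 -0.123 -0.122] dark 0 
0.21 612 [-0.126 -0.125 -0.124] dark 0 
0.22 569 [-0.128 -0.127 -0.126] dark 0 
0.23 619 [-0.13  -0.129 -0.128] dark 0 
0.24 578 [-0.132 -0.131 -0.13 ] dar
[... 1532 characters left out ...]
04 0.076 0.079] dark 13 [0.022 0.024 0.025]
0.02 116 [0.072 0.074 0.076] dark 0 
0.03 112 [0.069 0.071 0.073] dark 0 
0.04 114 [0.066 0.068 0.07 ] dark 0 
0.05 110 [0.063 0.065 0.067] dark 0 
0.06 127 [0.06  0.062 0.064] dark 0 
0.07 34 [0.061 0.063 0.065] dark 0 
0.08 27 [0.027 0.029 0.031] dark 0 
0.1 93 [0.026 0.046 0.067] dark 20 [0.049 0.066 0.079]
0.11 7 [0.029 0.052 0.078] dark 2 
0.14 72 [-0.1   -0.097 -0.095] dark 0 
0.15 59 [-0.106 -0.103 -0.101] dark 0 
0.16 53 [-0.111 -0.109 -0.106] dark 0 
0.17 50 [-0.117 -0.114 -0.111] dark 0 
0.18 51 [-0.12  -0.118 -0.116] dark 0 
0.19 18 [-0.122 -0.12  -0.118] dark 0 
0.2 15 [-0.124 -0.122 -0.119] dark 0 
0.21 23 [-0.127 -0.124 -0.122] dark 0
```

The fingers slid off in front and the bracket is unchanged (about 31°). A better idea is to straddle the plate's sides (80 mm wide) with the open fingers (94 mm) and shove it sideways to and fro. While it slips sideways, friction no longer holds it against the slope.

Emit:
carry_out(steps=[[[0, 0, -0.05], 0, 0.25], [[-0.01, -0.006, -0.1], 0, -1], [[-0.027, -0.006, -0.1], 0, -1], [[-0.027, -0.006, -0.1], 0, -1], [[-0.027, -0.006, -0.1], 0, -1], [[-0.027, -0.006, -0.06], 0, -1], [[-0.027, -0.006, -0.03], 0, -1], [[-0.027, -0.006, -0.01], 0, -1], [[-0.027, -0.006, -0.01], 0, -1]])

```text
time: 26.88
tool_pos: [0.5322, 0.2981, 0.0036]
ee_rot: [-3.141, -0.003, 1.462]
wrist_force: [0.3, 0.1, 0.2]
width: 0.094
finger_force: 0.0
```

Emit:
carry_out(steps=[[[0, -0.008, 0], 0, -1], [[0, -0.014, 0], 0, -1], [[0, 0, 0], 0, -1], [[0, 0.004, 0], 0, -1], [[0, -0.008, 0], 0, -1], [[0, -0.016, 0], 0, -1], [[0, -0.016, 0], 0, -1]])

```text
time: 27.75
tool_pos: [0.5182, 0.3008, 0.007]
ee_rot: [3.136, -0.007, 1.463]
wrist_force: [1.8, 1.2, 0.4]
width: 0.0942
finger_force: 0.9
```

```bash
python3 p2.py | sed -n '1,2p;/^scene/,$p' | awk '$1<0.12||/s|t/'
```

```text
t 27.75 tcp [0.5182 0.3008 0.007 ] yaw 83.8 w 0.0942 F [1.8 1.2 0.4] q [0.43 0.29 1.5  0.   1.35 0.54]
tcp chute 0.08557890119294918
scene
-0.02 44 [0.    0.003 0.005] dark 0 
-0.01 79 [0.002 0.004 0.079] dark 7 [0.025 0.079 0.082]
0.0 65 [0.001 0.005 0.035] dark 20 [0.021 0.023 0.033]
0.01 48 [0.001 0.016 0.039] dark 26 [0.015 0.019 0.037]
0.02 44 [0.003 0.012 0.067] dark 22 [0.009 0.012 0.03 ]
0.03 50 [0.003 0.059 0.064] dark 16 [0.003 0.005 0.015]
0.04 45 [-0.002  0.054  0.058] dark 18 [-0.002 -0.     0.004]
0.05 32 [-0.007  0.049  0.053] dark 7 [-0.007 -0.006 -0.004]
0.06 34 [0.046 0.048 0.051] dark 0 
0.07 25 [0.034 0.052 0.08 ] dark 0 
0.08 21 [0.029 0.032 0.034] dark 0 
top
-0.02 107 [0.001 0.004 0.006] dark 0 
-0.01 145 [0.001 0.004 0.028] dark 16 [0.027 0.029 0.032]
0.0 139 [0.002 0.022 0.027] dark 73 [0.022 0.025 0.035]
0.01 113 [0.003 0.072 0.076] dark 23 [0.017 0.02  0.022]
0.02 104 [0.066 0.069 0.072] dark 0 
0.03 104 [0.061 0.064 0.066] dark 0 
0.04 99 [0.055 0.058 0.061] dark 0 
0.05 97 [0.05  0.053 0.055] dark 0 
0.06 100 [0.048 0.05  0.052] dark 0 
0.07 92 [0.037 0.039 0.069] dark 14 [0.041 0.063 0.084]
0.08 95 [0.028 0.033 0.038] dark 19 [0.023 0.03  0.059]
0.09 32 [0.028 0.029 0.031] dark 0
```

It is working: the plate front moved forward to beyond x = 90 mm. I continue with a narrower straddle and more strokes.

Emit:
carry_out(steps=[[[0, -0.002, 0], 0, -0.83], [[0, 0.008, 0], 0, -0.83], [[0.002, 0.018, 0], 0, -0.83], [[0.002, 0.008, 0], 0, -0.83], [[0.003, -0.004, 0], 0, -0.83], [[0.004, 0.008, 0], 0, -0.83], [[0.004, 0.018, 0], 0, -0.83], [[0.005, 0.008, 0], 0, -0.83], [[0.005, -0.004, 0], 0, -0.83], [[0.005, 0.003, 0], 0, -0.83]])

```text
time: 29.15
tool_pos: [0.5201, 0.3053, 0.0064]
ee_rot: [3.139, -0.005, 1.464]
wrist_force: [0.1, -0.2, 0.7]
width: 0.0859
finger_force: 0.0
```

```bash
python3 p2.py | sed -n '1,2p;/^scene/,$p' | awk '$1<0.14||/s|t/'
```

```text
t 29.15 tcp [0.5201 0.3053 0.0064] yaw 83.9 w 0.0859 F [ 0.1 -0.2  0.7] q [0.43 0.3  1.49 0.   1.35 0.54]
tcp chute 0.09025202421163722
scene
-0.02 41 [0.001 0.002 0.005] dark 0 
-0.01 197 [0.002 0.039 0.071] dark 0 
0.0 88 [0.002 0.027 0.058] dark 0 
0.07 19 [0.036 0.059 0.079] dark 0 
0.08 4 [0.055 0.068 0.081] dark 0 
top
-0.02 111 [0.001 0.003 0.005] dark 0 
-0.01 119 [0.002 0.004 0.006] dark 0 
0.0 212 [0.004 0.03  0.054] dark 17 [0.055 0.057 0.059]
0.03 7 [-0.001  0.001  0.002] dark 0 
0.04 71 [-0.009 -0.004 -0.001] dark 0 
0.05 70 [-0.018 -0.015 -0.011] dark 0 
0.06 69 [-0.029 -0.026 -0.021] dark 0 
0.07 77 [-0.039 -0.035  0.049] dark 1 
0.08 87 [-0.048 -0.043  0.068] dark 14 [0.052 0.072 0.081]
0.09 69 [-0.059 -0.055 -0.05 ] dark 0 
0.1 58 [-0.07  -0.065 -0.062] dark 0 
0.11 58 [-0.079 -0.074 -0.072] dark 0 
0.12 62 [-0.089 -0.085 -0.081] dark 0 
0.13 75 [-0.094 -0.092 -0.089] dark 0
```

The bracket is gone from the doorway and the flap hangs shut. I withdraw the fingers and check the tray and bystanders.

Emit:
carry_out(steps=[[[0, 0, -0.04], 0, -0.83], [[0, 0, -0.09], 0, -0.83], [[0, 0, -0.15], 0, -0.83], [[-0.02, 0, -0.2], 0, -0.83], [[-0.07, 0, -0.22], 0, -0.83], [[-0.12, 0, -0.22], 0, -0.83], [[-0.17, 0, -0.22], 0, -0.83], [[-0.22, 0, -0.22], 0, -0.83], [[-0.27, 0, -0.22], 0, -0.83], [[-0.27, 0, -0.22], 0, -0.83]])

```text
time: 30.55
tool_pos: [0.4913, 0.0327, 0.2253]
ee_rot: [3.137, -0.005, 1.457]
wrist_force: [0.6, 0.7, 0.2]
width: 0.086
finger_force: 0.0
```

```bash
python3 p2.py | sed -n '1,2p;/^top/,$p'; python3 - <<'E'
from h import *
a=np.load("top0.npz")["image"].astype(int);b=robot.snapshot("top")["image"].astype(int)
d=abs(a-b).max(2)
for n,(x0,x1,y0,y1) in dict(off=(370,440,100,155),sq=(370,420,160,220),ham=(350,450,210,280),br1=(230,290,60,115),br2=(305,365,285,350),apron=(235,300,185,240)).items(): print(n,(d[y0:y1,x0:x1]>60).sum())
E
```

```text
t 30.55 tcp [0.4913 0.0327 0.2253] yaw 83.5 w 0.086 F [0.6 0.7 0.2] q [-0.05 -0.05  1.43  0.01  1.76  0.06]
tcp chute -0.18383680846969921
top
0.22 36 [-0.084 -0.08  -0.078] dark 15 [-0.084 -0.08  -0.078]
0.23 86 [-0.081 -0.078 -0.075] dark 16 [-0.082 -0.079 -0.077]
0.24 78 [-0.077 -0.074 -0.071] dark 9 [-0.075 -0.073 -0.071]
0.25 74 [-0.074 -0.071 -0.068] dark 14 [-0.074 -0.069 -0.068]
0.26 92 [-0.135 -0.068 -0.064] dark 17 [-0.07  -0.067 -0.064]
0.27 98 [-0.135 -0.065 -0.061] dark 45 [-0.067 -0.064 -0.061]
0.28 93 [-0.139 -0.061 -0.057] dark 63 [-0.063 -0.061 -0.057]
0.29 94 [-0.138 -0.058 -0.055] dark 63 [-0.06  -0.058 -0.055]
0.3 38 [-0.143 -0.141 -0.058] dark 11 [-0.132 -0.115 -0.083]
0.31 141 [-0.13  -0.088 -0.078] dark 82 [-0.134 -0.103 -0.087]
off 0
sq 0
ham 17
br1 0
br2 0
apron 1595
```

Emit:
carry_out(steps=[[[0, 0, 0], 0, -0.83], [[0, 0, 0], 0, -0.83], [[0, 0, 0], 0, -0.83], [[0, 0, 0], 0, -0.83]])

```text
time: 31.25
tool_pos: [0.4914, 0.0357, 0.2249]
ee_rot: [3.138, -0.006, 1.463]
wrist_force: [0.2, 0.6, -0.1]
width: 0.086
finger_force: 0.0
```

```bash
python3 p2.py | sed -n '/^scene/,$p' | awk '$1<0.06||$1>.2||/s|t/' ; python3 -c "
from bench import robot
print(robot.close_job())"
```

```text
scene
-0.02 45 [0.    0.002 0.005] dark 0 
-0.01 187 [0.002 0.037 0.069] dark 0 
0.0 92 [0.003 0.027 0.055] dark 0 
0.21 10 [-0.127 -0.125 -0.083] dark 2 
0.22 72 [-0.125 -0.089 -0.079] dark 48 [-0.103 -0.088 -0.08 ]
0.23 57 [-0.127 -0.083 -0.076] dark 13 [-0.121 -0.113 -0.083]
0.24 28 [-0.078 -0.075 -0.071] dark 2 
0.25 35 [-0.085 -0.072 -0.067] dark 10 [-0.088 -0.073 -0.068]
0.26 38 [-0.121 -0.07  -0.065] dark 14 [-0.099 -0.071 -0.066]
0.27 46 [-0.136 -0.067 -0.059] dark 12 [-0.101 -0.074 -0.058]
0.28 41 [-0.139 -0.063 -0.058] dark 20 [-0.094 -0.062 -0.058]
0.29 41 [-0.143 -0.061 -0.056] dark 10 [-0.103 -0.076 -0.061]
0.3 58 [-0.143 -0.118 -0.09 ] dark 43 [-0.134 -0.111 -0.09 ]
0.31 38 [-0.135 -0.091 -0.081] dark 23 [-0.134 -0.113 -0.088]
top
0.22 39 [-0.084 -0.08  -0.077] dark 12 [-0.083 -0.079 -0.077]
0.23 82 [-0.081 -0.078 -0.075] dark 14 [-0.08  -0.078 -0.076]
0.24 76 [-0.078 -0.075 -0.072] dark 10 [-0.078 -0.074 -0.069]
0.25 80 [-0.074 -0.071 -0.068] dark 17 [-0.074 -0.073 -0.068]
0.26 91 [-0.133 -0.068 -0.064] dark 26 [-0.07  -0.067 -0.063]
0.27 94 [-0.135 -0.065 -0.061] dark 54 [-0.067 -0.064 -0.061]
0.28 93 [-0.138 -0.062 -0.058] dark 51 [-0.063 -0.061 -0.058]
0.29 100 [-0.141 -0.058 -0.055] dark 66 [-0.061 -0.057 -0.055]
0.3 44 [-0.144 -0.131 -0.057] dark 19 [-0.13  -0.107 -0.089]
0.31 132 [-0.131 -0.086 -0.077] dark 72 [-0.132 -0.102 -0.085]
the job is handed in; nothing more can be done
None
```

Handed in at about 31 s: depth readings show the bracket at rest in the tray, the flap shut and the fingers clear. It was only pushed, but turned plate-first because the fingers can't lean, and after it stuck at the sill I freed it by reaching over the bar; the other things look unmoved in the top view.

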